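# Gauge the rim of the condensing lens on the felt pad

### The job

Measure the lens that lies on the grey felt pad with the tapered rim gauge: set it down flat at the wide open end of the gauge, slide it along the slot until it wedges between the two fences, and leave it there. Then take the reading: slide the black cursor along its rail until its pointer is level with the middle of the wedged lens, and let go. Leave the other lens, the eye model and the red instrument where they are.

Things in the scene. Friction and masses are not known exactly. Their poses are not given: they have to be found in the camera images.
- gauge: Rim gauge fixed to the desk: aluminium plate 6 mm thick with two converging dark steel fences. Origin: slot centre line at the wide mouth, at desk height. x runs along the slot towards the narrow end, z up. Plate: x -80 to 175, y -65 to 100 mm, clear before the mouth (x < 0). Fences from x = 0 (slot 80 mm wide) to x = 160 (32 mm wide), 14 mm thick, tops 22 mm above the desk.
- slot_narrow (a point): Slot's centre line at its narrow end (gauge x = 160 mm), on the plate's top, 6 mm above the desk; axes as the gauge. Plate and fences are slick (friction about 0.3): a lens pushed from behind centres itself, then sticks fast. The 56 mm lens wedges with its centre at about gauge x = 78 mm, the 44 mm lens at about x = 118 mm. Both slot ends are open.
- cursor (a joint): The cursor's travel along its rail (m), 0 to 0.16: it equals the gauge x of the cursor's middle. It slides freely both ways with about 1.2 N of friction and stays where it is left.
- cursor_grip (a point): Middle of the cursor's upright black grip, 20 x 20 mm and 26 mm high (from 22 to 48 mm above the desk), square to the gauge axes, 35 mm above the desk. It stands on a 30 x 26 mm foot on the rail, at gauge y = +80 mm. To be pinched from above or pushed.
- cursor_line (a point): The point on the slot's centre line, 18 mm above the desk, that the cursor's pointer points at: it moves along the slot with the cursor, 80 mm to the -y side (gauge axes) of the grip.
- pad: Grey felt pad, 90 mm square, paper-thin, lying on the desk. The lens to measure lies on it, near its middle. Origin: its centre, at desk height.
- lens_big_c (a point): Centre, half-way up, of the larger condensing lens: a round black-rimmed glass lens lying flat, 56 mm across, 24 mm high, about 100 g, plain upright cylinder rim. z is the lens's axis, up. It may lie on the pad or be the other lens.
- lens_small_c (a point): The same for the smaller lens: 44 mm across, 24 mm high, about 70 g. One of the two lies on the pad, the other on the bare desk.
- eye_model: Opened half of an anatomical eye model, a white bowl, orange inside, 90 mm across and 45 mm high, standing on the desk. Origin: centre of its underside. Not to be disturbed.
- instrument: Red hand-held examination instrument, 190 mm long, 36 mm thick, lying on two small black feet. Origin: on the desk below its middle (it spans x -90 to +100 mm, its own x axis along it). Not to be disturbed.

How it is judged (in metres and radians):
On the way, in this order (a step that is already met when the one before it is completed fails the run):
1. the lens from the pad is down on the gauge's plate, flat, at the wide end (at least 30 mm short of where it wedges) (((z of lens_big_c in the frame of gauge between 0.012 and 0.024 m and angle between lens_big_c's own z axis and vertical below 0.17 rad and y of lens_big_c in the frame of gauge between -0.018 and 0.018 m and x of lens_big_c in the frame of gauge between -0.075 and 0.048 m and horizontal distance between lens_small_c and pad above 0.07 m and distance of lens_small_c from where it was at the start of the episode below 0.03 m) or (z of lens_small_c in the frame of gauge between 0.012 and 0.024 m and angle between lens_small_c's own z axis and vertical below 0.17 rad and y of lens_small_c in the frame of gauge between -0.018 and 0.018 m and x of lens_small_c in the frame of gauge between -0.075 and 0.088 m and horizontal distance between lens_big_c and pad above 0.07 m and distance of lens_big_c from where it was at the start of the episode below 0.03 m))), for 0.1 s.
2. it is slid along the slot until it wedges (centre within 15 mm of the full wedge) (((z of lens_big_c in the frame of gauge between 0.012 and 0.024 m and angle between lens_big_c's own z axis and vertical below 0.17 rad and y of lens_big_c in the frame of gauge between -0.018 and 0.018 m and x of lens_big_c in the frame of gauge between 0.063 and 0.09 m and horizontal distance between lens_small_c and pad above 0.07 m and distance of lens_small_c from where it was at the start of the episode below 0.03 m) or (z of lens_small_c in the frame of gauge between 0.012 and 0.024 m and angle between lens_small_c's own z axis and vertical below 0.17 rad and y of lens_small_c in the frame of gauge between -0.018 and 0.018 m and x of lens_small_c in the frame of gauge between 0.103 and 0.13 m and horizontal distance between lens_big_c and pad above 0.07 m and distance of lens_big_c from where it was at the start of the episode below 0.03 m))), for 0.2 s.
3. the cursor's line is within 15 mm of the wedged lens's centre (((z of lens_big_c in the frame of gauge between 0.012 and 0.024 m and angle between lens_big_c's own z axis and vertical below 0.17 rad and y of lens_big_c in the frame of gauge between -0.018 and 0.018 m and x of lens_big_c in the frame of gauge between 0.063 and 0.09 m and horizontal distance between lens_small_c and pad above 0.07 m and distance of lens_small_c from where it was at the start of the episode below 0.03 m and horizontal distance between cursor_line and lens_big_c below 0.015 m) or (z of lens_small_c in the frame of gauge between 0.012 and 0.024 m and angle between lens_small_c's own z axis and vertical below 0.17 rad and y of lens_small_c in the frame of gauge between -0.018 and 0.018 m and x of lens_small_c in the frame of gauge between 0.103 and 0.13 m and horizontal distance between lens_big_c and pad above 0.07 m and distance of lens_big_c from where it was at the start of the episode below 0.03 m and horizontal distance between cursor_line and lens_small_c below 0.015 m))), for 0.2 s.
At the end, for the whole second after the job is handed in: The lens that lay on the pad rests flat on the gauge's plate between the fences (tilt under 10 degrees), within 15 mm of the point where it wedges; the cursor's line is within 15 mm of the lens's centre; the other lens is within 30 mm of where it was (((z of lens_big_c in the frame of gauge between 0.012 and 0.024 m and angle between lens_big_c's own z axis and vertical below 0.17 rad and y of lens_big_c in the frame of gauge between -0.018 and 0.018 m and x of lens_big_c in the frame of gauge between 0.063 and 0.09 m and horizontal distance between lens_small_c and pad above 0.07 m and distance of lens_small_c from where it was at the start of the episode below 0.03 m and horizontal distance between cursor_line and lens_big_c below 0.015 m) or (z of lens_small_c in the frame of gauge between 0.012 and 0.024 m and angle between lens_small_c's own z axis and vertical below 0.17 rad and y of lens_small_c in the frame of gauge between -0.018 and 0.018 m and x of lens_small_c in the frame of gauge between 0.103 and 0.13 m and horizontal distance between lens_big_c and pad above 0.07 m and distance of lens_big_c from where it was at the start of the episode below 0.03 m and horizontal distance between cursor_line and lens_small_c below 0.015 m))); the robot touches nothing.
It fails at once if both lenses moved by more than 30 mm (distance of each of lens_big_c, lens_small_c from where it was at the start of the episode above 0.03 m).
It fails at once if the eye model or the instrument moved by more than 30 mm (distance of any of eye_model, instrument from where it was at the start of the episode above 0.03 m).
It also fails if it takes over 58 s, if anything falls off the work surface, if the arm or the gripper's body presses on something with over 40 N, if the wrist force passes 120 N, or if a joint passes its speed limit or range.

### The arm

A 6-joint arm with a two-finger parallel gripper is mounted at the origin on the work surface. World frame = base frame: x ahead of the robot, y to its left, z up, the work surface at z = 0. Lengths are in m, angles in degrees, forces in N, time in s.
With the tool pointing down it reaches from about 0.25 to 0.85 m from the base axis. Payload 12.5 kg.
Tool frame: the origin (TCP) lies at the very end of the fingers, on their centre line; the grasp point (between the pads) lies 19 mm behind it (r.hold_point_z is the distance from the TCP to the grasp point, in m); z points along the fingers, y is the direction in which the jaws open and shut (so a half turn about z gives the same grasp; the last joint's range is limited). The gripper opens to 93 mm and grips with 3 to 60 N. Pads are 15 mm wide; open, the fingers measure 128 mm over their backs; the gripper's body (75 mm by 188 mm) begins 65 mm behind the grasp point.
Start: joints at [63.277, 20.094, 94.641, -0, 65.266, -4.847], TCP at [0.205, 0.51, 0.219] pointing down, gripper open.
Joint ranges: [-157.81, 157.81], [-45, 120.19], [0.68, 151.7], [-89.99, 269.99], [4.06, 180], [-164.3, 164.3]. Speed limits (degrees/s): [127.2, 127.2, 159.86, 180, 180, 180].

### API

Orientations are given as [roll, pitch, yaw] about the fixed x, y, z axes, in that order (R = Rz(yaw) Ry(pitch) Rx(roll)).
In Python, from rig import r gives the robot as it stands.
- The arm moves only by the shell command python3 -m crank 'ROWS' [FORCE]. ROWS is JSON, a list of rows, each an object of numbers: "wx", "wy", "wz": the turn, a rotation vector about the tool's x, y, z in degrees; "x", "y", "z": the shift along the tool's x, y, z in m; "gripper": the closure, from -1 (fully open) to 1 (shut). In form: [{"wx": .., "wy": .., "wz": .., "x": .., "y": .., "z": .., "gripper": ..}, ...]. A call has 1 to 12 rows; each row shifts and turns the commanded pose from where the row before left it, along the tool's axes as they then stand; what a row does not reach is not made up. A row lasts 1/8 s, in which the tool goes at most 62.5 mm and 10.7 degrees, less where a joint would pass 70% of its speed; a pose out of reach is approached as far as the arm can. A call with a gripper value outside its range is refused whole. The fingers move at their own pace and stop on an object; FORCE is the grip in N (left out, the last holds). Time passes only in rows, so rows that do not move let the fingers close. It gives the time, the measured TCP pose, the force and the opening at its end, in the units of the state.
- r.read_state(): the state, without advancing time (a new reading comes with each control period).
- r.grab_frame(name): name is "scene" or "top"; returns the picture (480x640x3 uint8, red, green, blue); there is no depth.
- r.get_calibration(name): a dict with "intrinsics" (3x3 intrinsics, pixels), "extrinsics" (4x4, takes a point from camera to world coordinates). Camera axes: x right, y up, looking along -z (the intrinsics and any distortion apply to the point x, -y, -z); pixel columns grow to the right and rows downward; lengths in m; the calibration is good to about 2 mm. A picture is of the moment at which its call begins. get_calibration takes no time and is no camera call.
- r.sign_off(): hands the job in, once; it reports no verdict.
The state is a dict: "t": time; "joint_pos": joint angles; "dq": joint speeds; "joint_torque": joint torques, N m; "eef_pos": TCP position; "eef_rot": TCP orientation; "wrist_force": force on the tool from outside, world axes, zero at the start; "moment": the same for the moment, N m; "grip_width": finger opening in m.
Only numpy, scipy, OpenCV 4.12 (cv2) and the standard library are available. Lean on these libraries where they do the work, as an engineer would, in place of code of your own. Each camera call takes 0.05 s, during which the arm holds its last target.

## Working session

There is one attempt and no reset: what is moved stays moved. The work goes in short steps, Python scripts to look and compute and a shell command to move; the robot and the scene stay as the last step left them, time stands still between calls to the robot, and variables do not carry over. Pictures are saved under pics/ and viewed, and the job is handed in when it is done.

```bash
ls; mkdir -p pics
python3 - <<'E'
from rig import r
import cv2
print(r.read_state())
for n in("scene","top"):
    f=r.grab_frame(n); cv2.imwrite(f"pics/{n}0.png",f[:,:,::-1]); c=r.get_calibration(n); print(c)
E
```

```text
pics
{'t': 0.0, 'joint_pos': array([ 6.32784567e+01,  2.01227103e+01,  9.46784409e+01, -3.69836218e-04,
        6.52679575e+01, -4.84688360e+00]), 'dq': array([ 0.03638492,  0.030199  ,  0.02652001,  0.09196867, -0.04138541,
        0.01267528]), 'joint_torque': array([-2.05504836e-05, -4.97304726e+01, -2.85260779e+01,  6.99510681e-02,
        2.55744229e-02, -1.66925547e-04]), 'eef_pos': array([0.2047259 , 0.51008016, 0.21810711]), 'eef_rot': array([-1.79931110e+02, -5.50469438e-03,  1.58125492e+02]), 'wrist_force': array([ 0.07448156, -0.09994831,  0.31499058]), 'moment': array([ 0.06228133,  0.01845498, -0.03074579]), 'grip_width': 0.09307349063407831}
{'intrinsics': array([[530.24058811,   0.        , 323.72421743],
       [  0.        , 530.24058811, 240.95395709],
       [  0.        ,   0.        ,   1.        ]]), 'extrinsics': array([[-0.26986166, -0.78857041,  0.552568  ,  1.09370998],
       [ 0.96289321, -0.21899578,  0.15772606,  0.14617831],
       [-0.00336805,  0.57462819,  0.81840766,  0.93404904],
       [ 0.        ,  0.        ,  0.        ,  1.        ]])}
{'intrinsics': array([[507.36922826,   0.        , 319.78253534],
       [  0.        , 507.36922826, 234.25304252],
       [  0.        ,   0.        ,   1.        ]]), 'extrinsics': array([[ 0.03241084,  0.97889057, -0.20179891,  0.28161492],
       [-0.99946997,  0.03235954, -0.00355408,  0.00129121],
       [ 0.00305107,  0.20180714,  0.97942053,  1.20223212],
       [ 0.        ,  0.        ,  0.        ,  1.        ]])}
```

View pics/scene0.png

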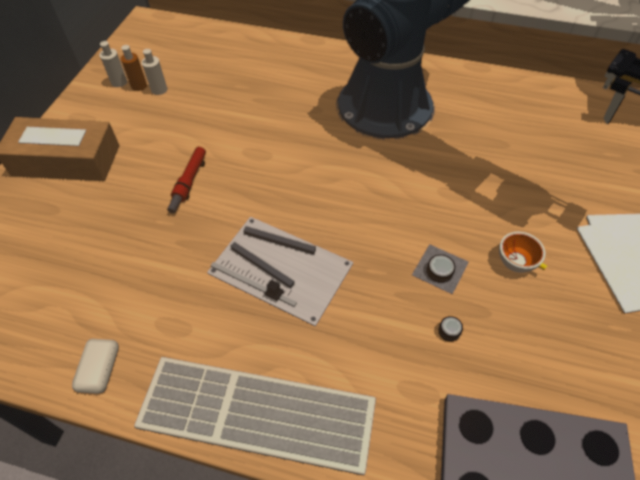

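View pics/top0.png

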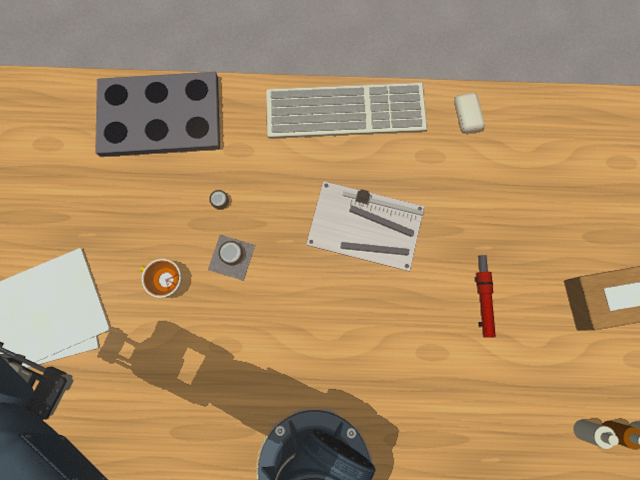

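The top view shows the pad at about (231,257) with a lens on it. The other lens is at (219,199), the plate corners are at (324,183), (424,207), (408,269) and (308,244), and the fences narrow to the right. The cursor is at (363,196).

```bash
cat > h.py <<'E'
import numpy as np, cv2
from rig import r
def ray(n,u,v,z):
    c=r.get_calibration(n);K=c["intrinsics"];E=c["extrinsics"]
    d=np.array([(u-K[0,2])/K[0,0],-(v-K[1,2])/K[1,1],-1.]);d=E[:3,:3]@d
    o=E[:3,3];return o+d*(z-o[2])/d[2]
E
python3 - <<'E'
from h import *
for n,b in(("scene",[(400,240,485,345)]),("top",[(190,180,265,285)])):
    im=cv2.imread(f"pics/{n}0.png")
    x0,y0,x1,y1=b[0]
    c=cv2.resize(im[y0:y1,x0:x1],None,fx=6,fy=6,interpolation=cv2.INTER_CUBIC); cv2.imwrite(f"pics/{n}_lens.png",c[:600])
im=cv2.imread("pics/top0.png"); cv2.imwrite("pics/top_g.png",cv2.resize(im[170:280,295:440],None,fx=5,fy=5,interpolation=cv2.INTER_CUBIC))
im=cv2.imread("pics/scene0.png"); cv2.imwrite("pics/sc_g.png",cv2.resize(im[210:330,200:360],None,fx=5,fy=5,interpolation=cv2.INTER_CUBIC))
E
```

```text
(no output)
```

View pics/top_lens.png

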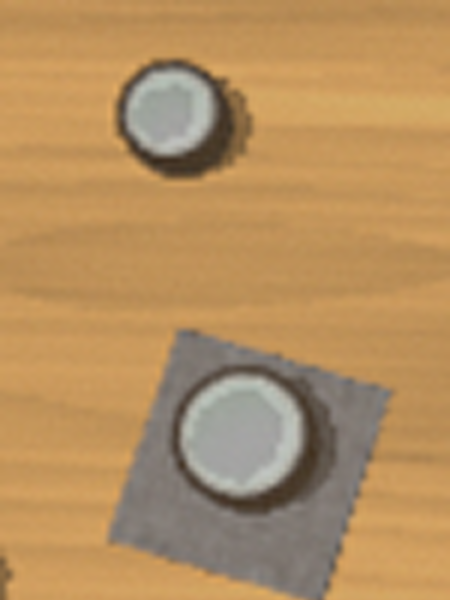

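View pics/top_g.png

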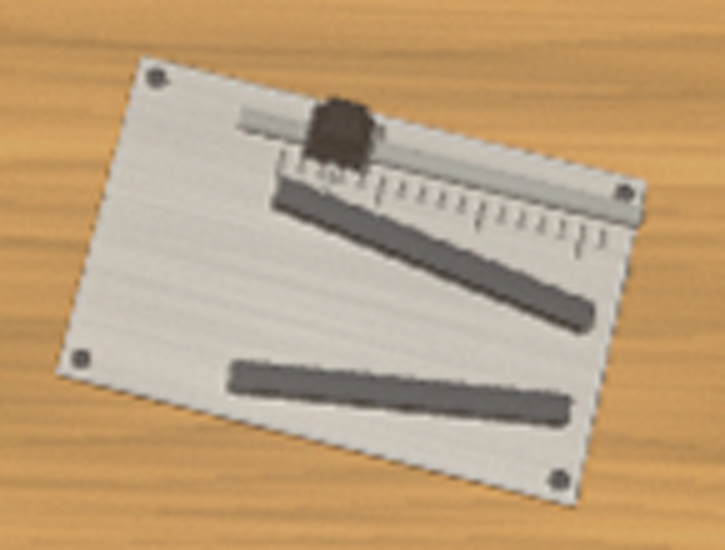

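View pics/sc_g.png

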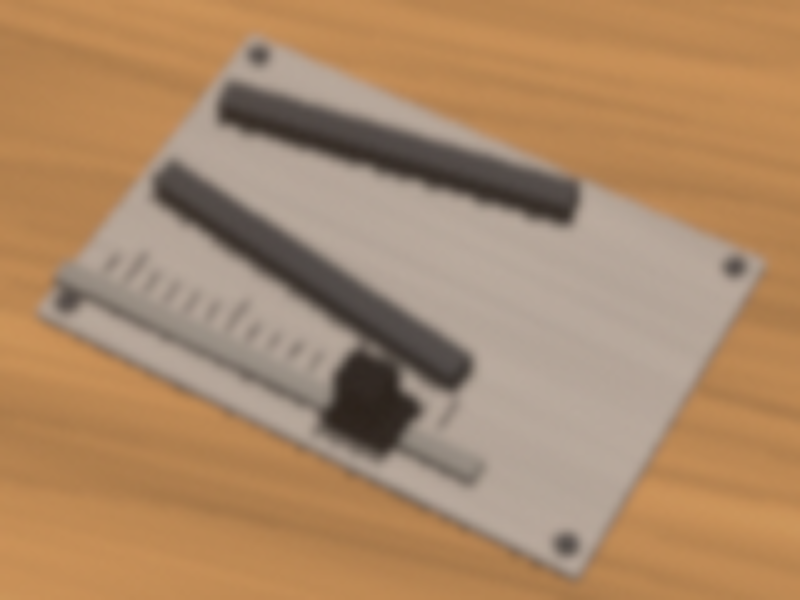

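View pics/scene_lens.png

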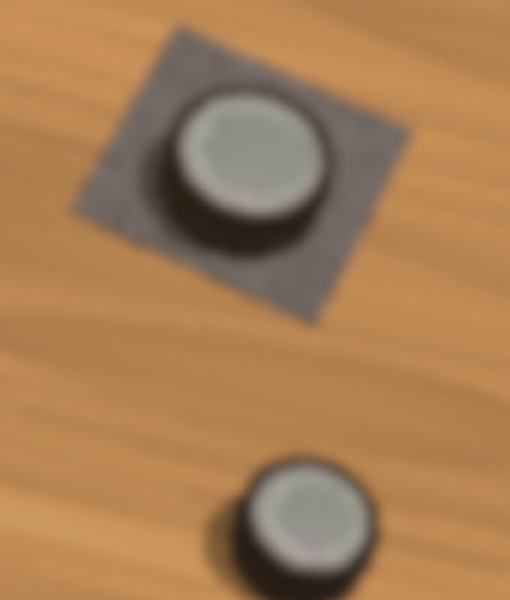

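Run:
```python
from h import *
P=lambda x,y,s,ox,oy:((x+.5)/s-.5+ox,(y+.5)/s-.5+oy)
print("big",ray("top",*P(242,435,6,190,180),.024),ray("scene",*P(253,155,6,400,240),.024))
print("diam", np.linalg.norm(ray("top",*P(172,435,6,190,180),.024)-ray("top",*P(310,435,6,190,180),.024)))
print("small",ray("top",*P(171,111,6,190,180),.024),ray("scene",*P(312,517,6,400,240),.024))
print("pad", np.mean([ray("top",*P(*p,6,190,180),0) for p in[(178,328),(392,390),(324,600),(108,542)]],0))
T=np.array([ray("top",*P(*p,5,295,170),.006) for p in[(141,57),(647,183),(577,505),(58,375)]])
S=np.array([ray("scene",*P(*p,5,200,210),.006) for p in[(580,578),(38,308),(250,38),(766,262)]])
G=np.array([(-80,100),(175,100),(175,-65),(-80,-65)])/1000.
for Q in(T,S,(T+S)/2):
    q=Q[:,:2];qc=q.mean(0);gc=G.mean(0);A=q-qc;B=G-gc
    a=np.arctan2((B[:,0]*A[:,1]-B[:,1]*A[:,0]).sum(),(A*B).sum())
    R=np.array([[np.cos(a),-np.sin(a)],[np.sin(a),np.cos(a)]]);o=qc-R@gc
    print(np.degrees(a),o,"res",np.abs(B@R.T-A).max(), "side",np.linalg.norm(q[0]-q[1]),np.linalg.norm(q[1]-q[2]))
for n,p in(("top",P(343,103+12,5,295,170)),):
    print("cur",R.T@(ray(n,*p,.048)[:2]-o))
g=lambda x,y:o+R@np.array([x,y])/1000
print("place",g(5,0),"wedge",g(78,0),"mouth",g(-25,0))
```

```text
big [0.4745833  0.21549144 0.024     ] [0.47358386 0.21796363 0.024     ]
diam 0.0540825883439992
small [0.60505979 0.25288471 0.024     ] [0.60275196 0.25553248 0.024     ]
pad [0.46683239 0.21564261 0.        ]
-102.44749315665099 [ 0.54742347 -0.05415574] res 0.0011246717226877784 side 0.25464201501970557 0.16283594041576177
-102.54526527986687 [ 0.5477757  -0.05114681] res 0.002874989768032285 side 0.25548160842200346 0.15932288576395498
-102.49627574059726 [ 0.54759949 -0.05265126] res 0.0019898398802842554 side 0.2550606717976131 0.16107747101968226
cur [0.02381621 0.08279275]
place [ 0.54651761 -0.05753282] wedge [ 0.53072215 -0.12880345] mouth [ 0.5530089  -0.02824351]
```

Both views agree that the big lens is on the pad at (0.474, 0.217). The gauge origin is at (0.5476, -0.0527) with yaw -102.5°. I'll set the tool yaw to 167.5° so the jaws run along the slot.

```bash
python3 -m crank '[{"wz":-9.4},{"x":-0.0296,"y":-0.0207},{"x":-0.0296,"y":-0.0207},{"x":-0.0296,"y":-0.0207},{"x":-0.0296,"y":-0.0207},{"x":-0.0296,"y":-0.0207},{"x":-0.0296,"y":-0.0207},{"x":-0.0296,"y":-0.0207},{"x":-0.0296,"y":-0.0207},{"x":-0.0296,"y":-0.0207},{"x":-0.0296,"y":-0.0207},{"x":-0.0296,"y":-0.0207}]' 15
cat > d.py <<'E'
import sys
from h import *
from scipy.spatial.transform import Rotation as Ro
s=r.read_state();Rm=Ro.from_euler("xyz",s["eef_rot"],degrees=True)
t=np.array([float(a) for a in sys.argv[1:4]])
print("pos",s["eef_pos"].round(4),"rot",s["eef_rot"].round(2),"F",s["wrist_force"].round(1),"grip",round(float(s["grip_width"]),4),"t",s["t"])
print("tool delta",Rm.inv().apply(t-s["eef_pos"]).round(4))
E
python3 d.py 0.474 0.2167 0.004
```

```text
pos [0.2048 0.5101 0.2182] rot [-1.7994e+02 -1.0000e-02  1.5812e+02] F [-0.7 -0.5  0.6] grip 0.0927 t 0.1
tool delta [-0.3592 -0.1718  0.2143]validation failed for argument at $[0]...
```

```bash
python3 -m crank '[{"wx":0,"wy":0,"wz":-9.4,"x":0,"y":0,"z":0,"gripper":-1}]' 15;  python3 d.py 0.474 0.2167 0.004
```

```text
t: 0.22
eef_pos: [0.2048, 0.5102, 0.2183]
eef_rot: [-180.0, -0.0, 167.7]
wrist_force: [0.4, -0.1, 0.1]
grip_width: 0.0934
pos [0.2048 0.5102 0.2183] rot [-1.7996e+02 -1.0000e-02  1.6770e+02] F [ 0.4 -0.1  0.1] grip 0.0934 t 0.225
tool delta [-0.3256 -0.2293  0.2144]
```

All keys are required in each row.

```bash
python3 -m crank '[{"wx":0,"wy":0,"wz":0,"x":-0.0296,"y":-0.0208,"z":0,"gripper":-1},{"wx":0,"wy":0,"wz":0,"x":-0.0296,"y":-0.0208,"z":0,"gripper":-1},{"wx":0,"wy":0,"wz":0,"x":-0.0296,"y":-0.0208,"z":0,"gripper":-1},{"wx":0,"wy":0,"wz":0,"x":-0.0296,"y":-0.0208,"z":0,"gripper":-1},{"wx":0,"wy":0,"wz":0,"x":-0.0296,"y":-0.0208,"z":0,"gripper":-1},{"wx":0,"wy":0,"wz":0,"x":-0.0296,"y":-0.0208,"z":0,"gripper":-1},{"wx":0,"wy":0,"wz":0,"x":-0.0296,"y":-0.0208,"z":0,"gripper":-1},{"wx":0,"wy":0,"wz":0,"x":-0.0296,"y":-0.0208,"z":0,"gripper":-1},{"wx":0,"wy":0,"wz":0,"x":-0.0296,"y":-0.0208,"z":0,"gripper":-1},{"wx":0,"wy":0,"wz":0,"x":-0.0296,"y":-0.0208,"z":0,"gripper":-1},{"wx":0,"wy":0,"wz":0,"x":-0.0296,"y":-0.0208,"z":0,"gripper":-1},{"wx":0,"wy":0,"wz":0,"x":0,"y":0,"z":0,"gripper":-1}]'
python3 d.py 0.474 0.2167 0.004
```

```text
t: 1.72
eef_pos: [0.4743, 0.2153, 0.2183]
eef_rot: [-180.0, -0.0, 167.4]
wrist_force: [-0.7, 0.4, -0.1]
grip_width: 0.0929
pos [0.4743 0.2153 0.2183] rot [-1.7998e+02 -2.0000e-02  1.6738e+02] F [-0.7  0.4 -0.1] grip 0.0929 t 1.725
tool delta [0.0005 0.0014 0.2143]
```

```bash
python3 -m crank '[{"wx":0,"wy":0,"wz":0,"x":0.0005,"y":0.0014,"z":0.03,"gripper":-1},{"wx":0,"wy":0,"wz":0,"x":0,"y":0,"z":0.04,"gripper":-1},{"wx":0,"wy":0,"wz":0,"x":0,"y":0,"z":0.04,"gripper":-1},{"wx":0,"wy":0,"wz":0,"x":0,"y":0,"z":0.04,"gripper":-1},{"wx":0,"wy":0,"wz":0,"x":0,"y":0,"z":0.025,"gripper":-1},{"wx":0,"wy":0,"wz":0,"x":0,"y":0,"z":0.015,"gripper":-1},{"wx":0,"wy":0,"wz":0,"x":0,"y":0,"z":0.015,"gripper":-1},{"wx":0,"wy":0,"wz":0,"x":0,"y":0,"z":0.009,"gripper":-1},{"wx":0,"wy":0,"wz":0,"x":0,"y":0,"z":0,"gripper":-1}]'
python3 d.py 0.474 0.2167 0.004
python3 - <<'E'
from h import *
for n in("scene","top"): cv2.imwrite(f"pics/{n}1.png",r.grab_frame(n)[:,:,::-1])
a=cv2.imread("pics/scene1.png")[160:360,340:600];cv2.imwrite("pics/s1c.png",cv2.resize(a,None,fx=3,fy=3))
E
```

```text
t: 2.85
eef_pos: [0.4731, 0.2181, 0.0044]
eef_rot: [-180.0, -0.0, 167.5]
wrist_force: [-0.4, -0.0, 0.8]
grip_width: 0.0933
pos [0.4731 0.2181 0.0044] rot [-1.7998e+02 -2.0000e-02  1.6753e+02] F [-0.4 -0.   0.8] grip 0.0933 t 2.85
tool delta [-0.0012 -0.0012  0.0004]
```

View pics/s1c.png

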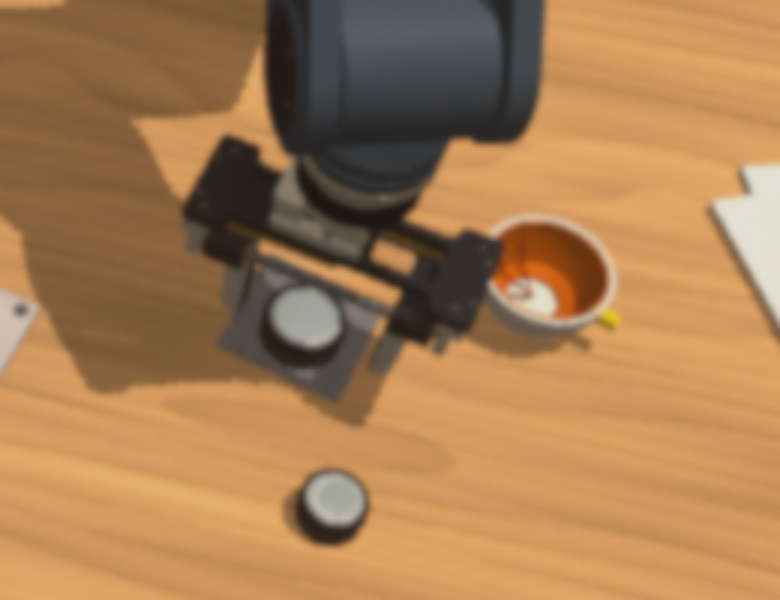

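The lens at about (303,325) in the crop sits between the fingers and the eye model is clear, so I'll close.

```bash
python3 -m crank '[{"wx":0,"wy":0,"wz":0,"x":0,"y":0,"z":0,"gripper":1},{"wx":0,"wy":0,"wz":0,"x":0,"y":0,"z":0,"gripper":1},{"wx":0,"wy":0,"wz":0,"x":0,"y":0,"z":0,"gripper":1},{"wx":0,"wy":0,"wz":0,"x":0,"y":0,"z":0,"gripper":1},{"wx":0,"wy":0,"wz":0,"x":0,"y":0,"z":0,"gripper":1},{"wx":0,"wy":0,"wz":0,"x":0,"y":0,"z":0,"gripper":1}]' 15
python3 -m crank '[{"wx":0,"wy":0,"wz":0,"x":0,"y":0,"z":-0.01,"gripper":1},{"wx":0,"wy":0,"wz":0,"x":0,"y":0,"z":-0.02,"gripper":1},{"wx":0,"wy":0,"wz":0,"x":0,"y":0,"z":-0.03,"gripper":1},{"wx":0,"wy":0,"wz":0,"x":0,"y":0,"z":-0.03,"gripper":1},{"wx":0,"wy":0,"wz":0,"x":0,"y":0,"z":-0.02,"gripper":1},{"wx":0,"wy":0,"wz":0,"x":0,"y":0,"z":0,"gripper":1}]'
python3 d.py 0.5541 -0.0234 0.1
python3 - <<'E'
from h import *
for n in("scene","top"): cv2.imwrite(f"pics/{n}2.png",r.grab_frame(n)[:,:,::-1])
a=cv2.imread("pics/scene2.png")[160:360,340:600];cv2.imwrite("pics/s2c.png",cv2.resize(a,None,fx=3,fy=3))
E
```

```text
t: 3.7
eef_pos: [0.4732, 0.2181, 0.0047]
eef_rot: [-180.0, -0.0, 167.5]
wrist_force: [-0.8, -0.4, 2.3]
grip_width: 0.0557
t: 4.45
eef_pos: [0.4739, 0.2185, 0.1162]
eef_rot: [179.9, 0.2, 167.5]
wrist_force: [-0.3, 0.2, -0.6]
grip_width: 0.0557
pos [0.4739 0.2185 0.1162] rot [1.7990e+02 1.5000e-01 1.6753e+02] F [-0.3  0.2 -0.6] grip 0.0557 t 4.45
tool delta [-0.1305 -0.2189  0.0161]
```

View pics/s2c.png

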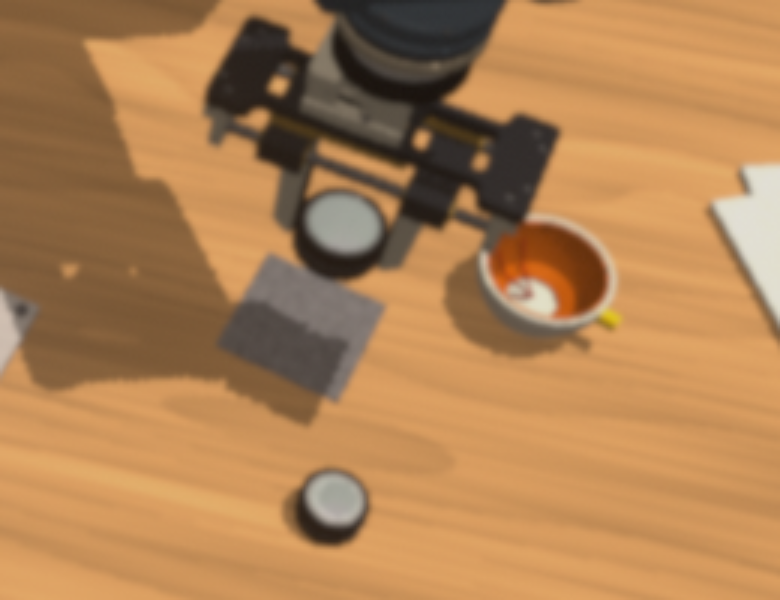

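The lens is held with a width of 55.7 mm and is off the pad. Next I carry it to gauge x ≈ -30 mm.

```bash
python3 -m crank '[{"wx":0,"wy":0,"wz":0,"x":-0.0163,"y":-0.0274,"z":0,"gripper":1},{"wx":0,"wy":0,"wz":0,"x":-0.0163,"y":-0.0274,"z":0,"gripper":1},{"wx":0,"wy":0,"wz":0,"x":-0.0163,"y":-0.0274,"z":0,"gripper":1},{"wx":0,"wy":0,"wz":0,"x":-0.0163,"y":-0.0274,"z":0,"gripper":1},{"wx":0,"wy":0,"wz":0,"x":-0.0163,"y":-0.0274,"z":0,"gripper":1},{"wx":0,"wy":0,"wz":0,"x":-0.0163,"y":-0.0274,"z":0,"gripper":1},{"wx":0,"wy":0,"wz":0,"x":-0.0163,"y":-0.0274,"z":0,"gripper":1},{"wx":0,"wy":0,"wz":0,"x":-0.0163,"y":-0.0274,"z":0,"gripper":1},{"wx":0,"wy":0,"wz":0,"x":0,"y":0,"z":0.02,"gripper":1},{"wx":0,"wy":0,"wz":0,"x":0,"y":0,"z":0,"gripper":1}]'
python3 d.py 0.5541 -0.0234 0.0105
python3 - <<'E'
from h import *
for n in("scene","top"): cv2.imwrite(f"pics/{n}3.png",r.grab_frame(n)[:,:,::-1])
a=cv2.imread("pics/scene3.png")[160:360,180:440];cv2.imwrite("pics/s3c.png",cv2.resize(a,None,fx=3,fy=3))
E
```

```text
t: 5.8
eef_pos: [0.5517, -0.0241, 0.0925]
eef_rot: [-180.0, -0.2, 167.5]
wrist_force: [-0.3, -0.5, -1.3]
grip_width: 0.0556
pos [ 0.5517 -0.0241  0.0925] rot [-179.98   -0.25  167.49] F [-0.3 -0.5 -1.3] grip 0.0556 t 5.8
tool delta [-0.0025  0.0012  0.082 ]
```

View pics/s3c.png

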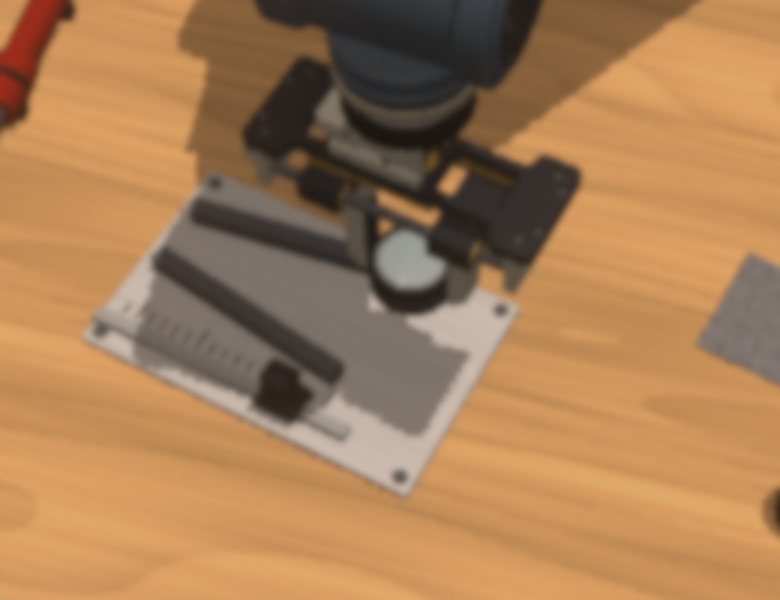

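```bash
python3 -m crank '[{"wx":0,"wy":0,"wz":0,"x":-0.0025,"y":0.0012,"z":0.02,"gripper":1},{"wx":0,"wy":0,"wz":0,"x":0,"y":0,"z":0.025,"gripper":1},{"wx":0,"wy":0,"wz":0,"x":0,"y":0,"z":0.02,"gripper":1},{"wx":0,"wy":0,"wz":0,"x":0,"y":0,"z":0.01,"gripper":1},{"wx":0,"wy":0,"wz":0,"x":0,"y":0,"z":0.005,"gripper":1},{"wx":0,"wy":0,"wz":0,"x":0,"y":0,"z":0,"gripper":1},{"wx":0,"wy":0,"wz":0,"x":0,"y":0,"z":0,"gripper":1}]'
python3 d.py 0.5541 -0.0234 0.0105
```

```text
t: 6.78
eef_pos: [0.5563, -0.0235, 0.0152]
eef_rot: [180.0, 0.1, 167.5]
wrist_force: [1.4, -0.3, -0.7]
grip_width: 0.0558
pos [ 0.5563 -0.0235  0.0152] rot [1.8000e+02 6.0000e-02 1.6753e+02] F [ 1.4 -0.3 -0.7] grip 0.0558 t 6.775
tool delta [ 0.0021 -0.0004  0.0047]
```

```bash
python3 -m crank '[{"wx":0,"wy":0,"wz":0,"x":0.002,"y":0,"z":0.003,"gripper":1},{"wx":0,"wy":0,"wz":0,"x":0,"y":0,"z":0.001,"gripper":1},{"wx":0,"wy":0,"wz":0,"x":0,"y":0,"z":0,"gripper":1},{"wx":0,"wy":0,"wz":0,"x":0,"y":0,"z":0,"gripper":1}]'
python3 d.py 0.5541 -0.0234 0.0105
```

```text
t: 7.28
eef_pos: [0.5539, -0.023, 0.0107]
eef_rot: [-180.0, 0.0, 167.5]
wrist_force: [-0.1, 0.1, -0.3]
grip_width: 0.0556
pos [ 0.5539 -0.023   0.0107] rot [-180.      0.    167.52] F [-0.1  0.1 -0.3] grip 0.0556 t 7.275
tool delta [-0.0002 -0.0004  0.0002]
```

Now open to about 70 mm (0.5 closed side) and look.

```bash
python3 -m crank '[{"wx":0,"wy":0,"wz":0,"x":0,"y":0,"z":0,"gripper":-0.5},{"wx":0,"wy":0,"wz":0,"x":0,"y":0,"z":0,"gripper":-0.5},{"wx":0,"wy":0,"wz":0,"x":0,"y":0,"z":0,"gripper":-0.5},{"wx":0,"wy":0,"wz":0,"x":0,"y":0,"z":0,"gripper":-0.5}]'
python3 d.py 0.5541 -0.0234 0.0105
python3 - <<'E'
from h import *
for n in("scene","top"): cv2.imwrite(f"pics/{n}4.png",r.grab_frame(n)[:,:,::-1])
a=cv2.imread("pics/scene4.png")[210:330,200:360];b=cv2.imread("pics/top4.png")[170:280,295:440]
cv2.imwrite("pics/s4c.png",cv2.resize(a,None,fx=5,fy=5,interpolation=2));cv2.imwrite("pics/t4c.png",cv2.resize(b,None,fx=5,fy=5,interpolation=2))
E
```

```text
t: 7.78
eef_pos: [0.5539, -0.023, 0.0106]
eef_rot: [-180.0, 0.0, 167.5]
wrist_force: [-0.4, 0.4, 0.7]
grip_width: 0.0698
pos [ 0.5539 -0.023   0.0106] rot [-180.      0.    167.52] F [-0.4  0.4  0.7] grip 0.0698 t 7.775
tool delta [-0.0003 -0.0004  0.0001]
```

View pics/s4c.png

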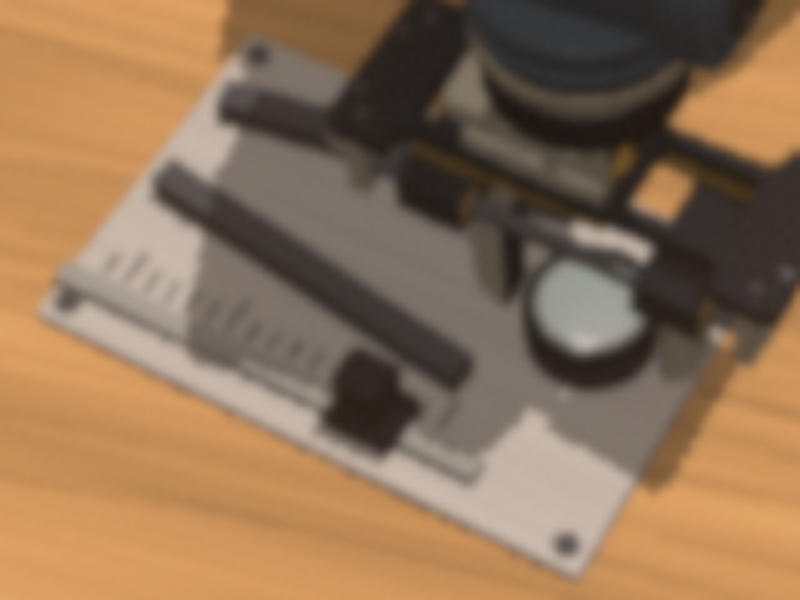

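View pics/t4c.png

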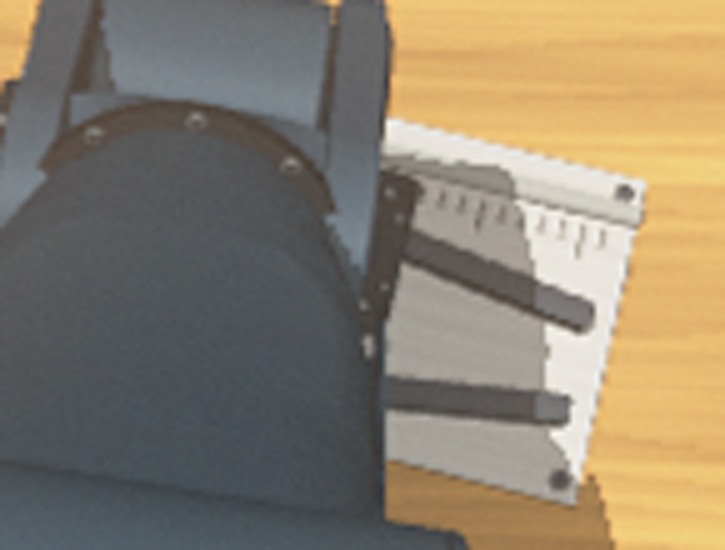

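The lens is flat on the plate before the mouth, and the scene crop shows its top at about (592,305). Now slide it along the slot (tool -y).

```bash
python3 -m crank '[{"wx":0,"wy":0,"wz":0,"x":0,"y":-0.005,"z":0,"gripper":-0.5},{"wx":0,"wy":0,"wz":0,"x":0,"y":-0.005,"z":0,"gripper":-0.5},{"wx":0,"wy":0,"wz":0,"x":0,"y":-0.008,"z":0,"gripper":-0.5},{"wx":0,"wy":0,"wz":0,"x":0,"y":-0.008,"z":0,"gripper":-0.5},{"wx":0,"wy":0,"wz":0,"x":0,"y":-0.008,"z":0,"gripper":-0.5},{"wx":0,"wy":0,"wz":0,"x":0,"y":-0.008,"z":0,"gripper":-0.5},{"wx":0,"wy":0,"wz":0,"x":0,"y":-0.008,"z":0,"gripper":-0.5},{"wx":0,"wy":0,"wz":0,"x":0,"y":-0.008,"z":0,"gripper":-0.5},{"wx":0,"wy":0,"wz":0,"x":0,"y":-0.008,"z":0,"gripper":-0.5},{"wx":0,"wy":0,"wz":0,"x":0,"y":-0.008,"z":0,"gripper":-0.5},{"wx":0,"wy":0,"wz":0,"x":0,"y":-0.008,"z":0,"gripper":-0.5},{"wx":0,"wy":0,"wz":0,"x":0,"y":0,"z":0,"gripper":-0.5}]'
cat > g.py <<'E'
from h import *
p=r.read_state()["eef_pos"][:2]-[0.5476,-0.0527];a=np.radians(-102.5)
print("gauge xy",(p@np.array([[np.cos(a),-np.sin(a)],[np.sin(a),np.cos(a)]])).round(4))
E
python3 g.py; python3 d.py 0.5292 -0.1357 0.0105
```

```text
t: 9.38
eef_pos: [0.5361, -0.1036, 0.0107]
eef_rot: [-180.0, 0.0, 167.5]
wrist_force: [-0.0, -0.1, -0.7]
grip_width: 0.0695
gauge xy [ 0.0522 -0.0002]
pos [ 0.5361 -0.1036  0.0107] rot [-180.      0.    167.49] F [-0.  -0.1 -0.7] grip 0.0695 t 9.375
tool delta [-0.0002 -0.0328  0.0002]
```

```bash
python3 -m crank '[{"wx":0,"wy":0,"wz":0,"x":0,"y":-0.005,"z":0,"gripper":-0.5},{"wx":0,"wy":0,"wz":0,"x":0,"y":-0.006,"z":0,"gripper":-0.5},{"wx":0,"wy":0,"wz":0,"x":0,"y":-0.005,"z":0,"gripper":-0.5},{"wx":0,"wy":0,"wz":0,"x":0,"y":-0.005,"z":0,"gripper":-0.5},{"wx":0,"wy":0,"wz":0,"x":0,"y":-0.004,"z":0,"gripper":-0.5},{"wx":0,"wy":0,"wz":0,"x":0,"y":-0.003,"z":0,"gripper":-0.5},{"wx":0,"wy":0,"wz":0,"x":0,"y":0,"z":0,"gripper":-0.5}]'
python3 g.py; python3 d.py 0.5292 -0.1357 0.0105
```

```text
t: 10.25
eef_pos: [0.5301, -0.1306, 0.0106]
eef_rot: [-180.0, -0.0, 167.5]
wrist_force: [-0.3, -0.0, -0.5]
grip_width: 0.0697
gauge xy [ 0.0799 -0.0002]
pos [ 0.5301 -0.1306  0.0106] rot [-180.     -0.    167.51] F [-0.3 -0.  -0.5] grip 0.0697 t 10.25
tool delta [-0.0002 -0.0052  0.0001]
```

```bash
python3 -m crank '[{"wx":0,"wy":0,"wz":0,"x":0,"y":-0.002,"z":0,"gripper":-0.5},{"wx":0,"wy":0,"wz":0,"x":0,"y":-0.002,"z":0,"gripper":-0.5},{"wx":0,"wy":0,"wz":0,"x":0,"y":-0.001,"z":0,"gripper":-0.5},{"wx":0,"wy":0,"wz":0,"x":0,"y":0,"z":0,"gripper":-0.5}]'
python3 g.py
python3 - <<'E'
from h import *
for n in("scene",): cv2.imwrite(f"pics/{n}5.png",r.grab_frame(n)[:,:,::-1])
a=cv2.imread("pics/scene5.png")[210:330,200:360]
cv2.imwrite("pics/s5c.png",cv2.resize(a,None,fx=5,fy=5,interpolation=2))
E
```

```text
t: 10.75
eef_pos: [0.5291, -0.1354, 0.0106]
eef_rot: [-180.0, 0.0, 167.5]
wrist_force: [-0.8, 0.0, -0.4]
grip_width: 0.0698
gauge xy [ 0.0847 -0.0002]
```

View pics/s5c.png

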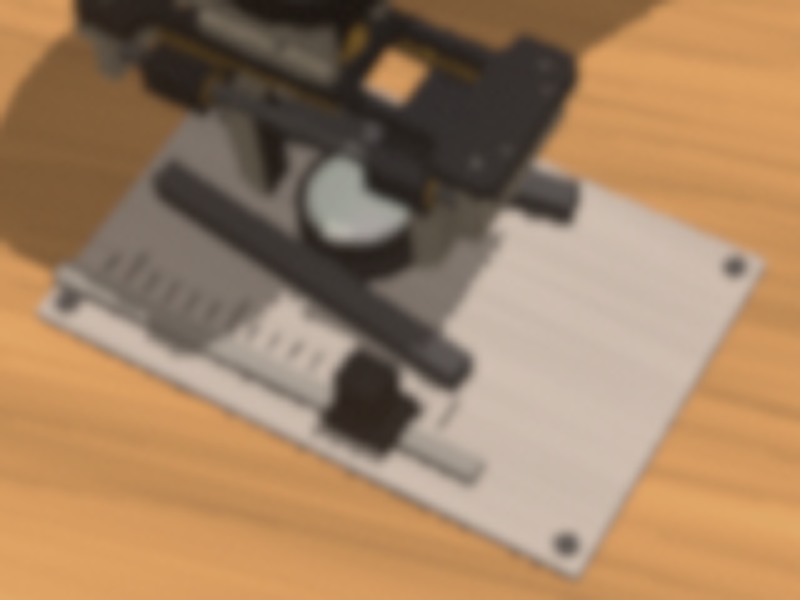

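Nearly wedged. I'll push on in 1 mm steps until the force rises.

```bash
python3 -m crank '[{"wx":0,"wy":0,"wz":0,"x":0,"y":-0.001,"z":0,"gripper":-0.5},{"wx":0,"wy":0,"wz":0,"x":0,"y":-0.001,"z":0,"gripper":-0.5},{"wx":0,"wy":0,"wz":0,"x":0,"y":0,"z":0,"gripper":-0.5}]'; python3 g.py
```

```text
t: 11.18
eef_pos: [0.5286, -0.1373, 0.0106]
eef_rot: [-180.0, -0.0, 167.5]
wrist_force: [0.3, 0.0, -0.3]
grip_width: 0.0696
gauge xy [ 0.0867 -0.0002]
```

```bash
python3 -m crank '[{"wx":0,"wy":0,"wz":0,"x":0,"y":-0.001,"z":0,"gripper":-0.5},{"wx":0,"wy":0,"wz":0,"x":0,"y":0,"z":0,"gripper":-0.5}]'; python3 g.py
```

```text
t: 11.42
eef_pos: [0.5285, -0.1381, 0.0106]
eef_rot: [180.0, 0.0, 167.5]
wrist_force: [0.7, 2.5, 1.2]
grip_width: 0.0701
gauge xy [ 0.0875 -0.0002]
```

```bash
python3 -m crank '[{"wx":0,"wy":0,"wz":0,"x":0,"y":-0.001,"z":0,"gripper":-0.5},{"wx":0,"wy":0,"wz":0,"x":0,"y":0,"z":0,"gripper":-0.5}]'; python3 g.py
```

```text
t: 11.68
eef_pos: [0.5284, -0.1385, 0.0107]
eef_rot: [179.9, 0.0, 167.5]
wrist_force: [3.0, 7.6, 0.8]
grip_width: 0.0702
gauge xy [ 0.0879 -0.0002]
```

Wedged: 8 N along the slot, and the lens is at x ≈ 80 mm by my frame. Centre the fingers and lift off.

```bash
python3 -m crank '[{"wx":0,"wy":0,"wz":0,"x":0,"y":0.004,"z":0,"gripper":-0.5},{"wx":0,"wy":0,"wz":0,"x":0,"y":0.004,"z":0,"gripper":-0.5},{"wx":0,"wy":0,"wz":0,"x":0,"y":0,"z":-0.005,"gripper":-0.5},{"wx":0,"wy":0,"wz":0,"x":0,"y":0,"z":-0.015,"gripper":-0.5},{"wx":0,"wy":0,"wz":0,"x":0,"y":0,"z":-0.03,"gripper":-0.5},{"wx":0,"wy":0,"wz":0,"x":0,"y":0,"z":-0.03,"gripper":-0.5},{"wx":0,"wy":0,"wz":0,"x":0,"y":0.03,"z":-0.03,"gripper":-0.5},{"wx":0,"wy":0,"wz":0,"x":0,"y":0.04,"z":-0.02,"gripper":-0.5},{"wx":0,"wy":0,"wz":0,"x":0,"y":0,"z":0,"gripper":-0.5}]'; python3 g.py
python3 - <<'E'
from h import *
for n in("scene","top"): cv2.imwrite(f"pics/{n}6.png",r.grab_frame(n)[:,:,::-1])
a=cv2.imread("pics/scene6.png")[210:330,200:360]
cv2.imwrite("pics/s6c.png",cv2.resize(a,None,fx=5,fy=5,interpolation=2))
E
```

```text
t: 12.8
eef_pos: [0.5462, -0.0616, 0.1431]
eef_rot: [180.0, 0.2, 167.7]
wrist_force: [0.6, 0.2, -1.6]
grip_width: 0.0696
gauge xy [0.009  0.0005]
```

View pics/s6c.png

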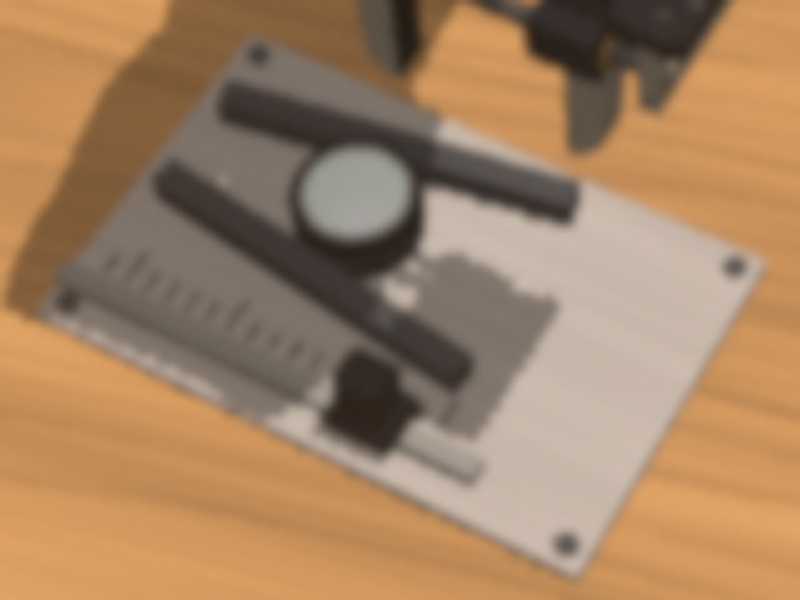

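Run:
```python
from h import *
P=lambda x,y:((x+.5)/5-.5+200,(y+.5)/5-.5+210)
a=np.radians(-102.5);R=np.array([[np.cos(a),-np.sin(a)],[np.sin(a),np.cos(a)]])
for o,l in(((.5478,-.0511),"scene frame"),((.5476,-.0527),"mean")):
    print(l,"lens",R.T@(ray("scene",*P(358,195),.030)[:2]-o),"grip top",R.T@(ray("scene",*P(367,370),.048)[:2]-o))
```

```text
scene frame lens [ 7.80270802e-02 -3.43500824e-05] grip top [0.02447329 0.07806986]
mean lens [ 0.07642172 -0.00018539] grip top [0.02286793 0.07791881]
```

The lens is flat at gauge x ≈ 77–78 mm, y ≈ 0. The cursor grip is at x ≈ 24 mm. Next: pinch the grip with the same jaw direction.

```bash
python3 d.py 0.6205 -0.0934 0.028
```

```text
pos [ 0.5449 -0.0633  0.1411] rot [-1.7999e+02  3.0000e-02  1.6757e+02] F [0.8 0.2 0. ] grip 0.0698 t 12.9
tool delta [-0.0802 -0.0131  0.1131]
```

```bash
python3 -m crank '[{"wx":0,"wy":0,"wz":0,"x":-0.02,"y":-0.003,"z":0,"gripper":-0.5},{"wx":0,"wy":0,"wz":0,"x":-0.03,"y":-0.005,"z":0,"gripper":-0.5},{"wx":0,"wy":0,"wz":0,"x":-0.03,"y":-0.005,"z":0,"gripper":-0.5},{"wx":0,"wy":0,"wz":0,"x":0,"y":0,"z":0.02,"gripper":-0.5},{"wx":0,"wy":0,"wz":0,"x":0,"y":0,"z":0.03,"gripper":-0.5},{"wx":0,"wy":0,"wz":0,"x":0,"y":0,"z":0.01,"gripper":-0.5},{"wx":0,"wy":0,"wz":0,"x":0,"y":0,"z":0,"gripper":-0.5},{"wx":0,"wy":0,"wz":0,"x":0,"y":0,"z":0,"gripper":-0.5}]'; python3 d.py 0.6205 -0.0934 0.028
python3 - <<'E'
from h import *
for n in("scene",): cv2.imwrite(f"pics/{n}7.png",r.grab_frame(n)[:,:,::-1])
a=cv2.imread("pics/scene7.png")[210:330,200:360]
cv2.imwrite("pics/s7c.png",cv2.resize(a,None,fx=5,fy=5,interpolation=2))
E
```

```text
t: 13.9
eef_pos: [0.6208, -0.0934, 0.0817]
eef_rot: [-180.0, 0.1, 167.5]
wrist_force: [-0.2, -0.3, 0.5]
grip_width: 0.07
pos [ 0.6208 -0.0934  0.0817] rot [-1.8000e+02  8.0000e-02  1.6751e+02] F [-0.2 -0.3  0.5] grip 0.07 t 13.9
tool delta [ 0.0004 -0.0001  0.0537]
```

View pics/s7c.png

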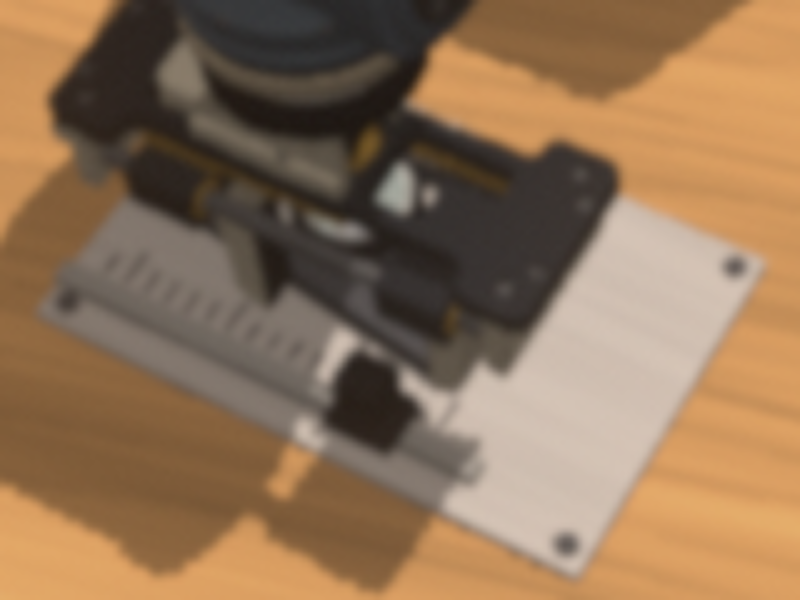

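Fingertips lie either side of the grip, about (262,300) and (445,385). Descend and close gently.

```bash
python3 -m crank '[{"wx":0,"wy":0,"wz":0,"x":0,"y":0,"z":0.015,"gripper":-0.5},{"wx":0,"wy":0,"wz":0,"x":0,"y":0,"z":0.02,"gripper":-0.5},{"wx":0,"wy":0,"wz":0,"x":0,"y":0,"z":0.013,"gripper":-0.5},{"wx":0,"wy":0,"wz":0,"x":0,"y":0,"z":0.005,"gripper":-0.5},{"wx":0,"wy":0,"wz":0,"x":0,"y":0,"z":0,"gripper":-0.5}]'
python3 -m crank '[{"wx":0,"wy":0,"wz":0,"x":0,"y":0,"z":0,"gripper":1},{"wx":0,"wy":0,"wz":0,"x":0,"y":0,"z":0,"gripper":1},{"wx":0,"wy":0,"wz":0,"x":0,"y":0,"z":0,"gripper":1},{"wx":0,"wy":0,"wz":0,"x":0,"y":0,"z":0,"gripper":1},{"wx":0,"wy":0,"wz":0,"x":0,"y":0,"z":0,"gripper":1},{"wx":0,"wy":0,"wz":0,"x":0,"y":0,"z":0,"gripper":1}]' 8; python3 g.py
```

```text
t: 14.58
eef_pos: [0.6203, -0.093, 0.0273]
eef_rot: [180.0, -0.0, 167.5]
wrist_force: [-0.1, 0.3, 1.0]
grip_width: 0.0695
t: 15.32
eef_pos: [0.6204, -0.0931, 0.0277]
eef_rot: [-180.0, 0.0, 167.5]
wrist_force: [0.1, -0.8, 0.3]
grip_width: 0.02
gauge xy [0.0237 0.0798]
```

Gripped at a width of 20.0 mm. Drag it 54 mm along +gauge x.

```bash
python3 -m crank '[{"wx":0,"wy":0,"wz":0,"x":0,"y":-0.004,"z":0,"gripper":1},{"wx":0,"wy":0,"wz":0,"x":0,"y":-0.008,"z":0,"gripper":1},{"wx":0,"wy":0,"wz":0,"x":0,"y":-0.009,"z":0,"gripper":1},{"wx":0,"wy":0,"wz":0,"x":0,"y":-0.009,"z":0,"gripper":1},{"wx":0,"wy":0,"wz":0,"x":0,"y":-0.009,"z":0,"gripper":1},{"wx":0,"wy":0,"wz":0,"x":0,"y":-0.009,"z":0,"gripper":1},{"wx":0,"wy":0,"wz":0,"x":0,"y":-0.004,"z":0,"gripper":1},{"wx":0,"wy":0,"wz":0,"x":0,"y":-0.002,"z":0,"gripper":1},{"wx":0,"wy":0,"wz":0,"x":0,"y":0,"z":0,"gripper":1},{"wx":0,"wy":0,"wz":0,"x":0,"y":0,"z":0,"gripper":1}]'; python3 g.py
```

```text
t: 16.58
eef_pos: [0.6086, -0.1457, 0.0277]
eef_rot: [-180.0, -0.0, 167.5]
wrist_force: [-2.1, -1.2, 4.2]
grip_width: 0.0198
gauge xy [0.0776 0.0797]
```

```bash
python3 -m crank '[{"wx":0,"wy":0,"wz":0,"x":0,"y":0,"z":0,"gripper":-0.5},{"wx":0,"wy":0,"wz":0,"x":0,"y":0,"z":0,"gripper":-0.5},{"wx":0,"wy":0,"wz":0,"x":0,"y":0,"z":0,"gripper":-0.5},{"wx":0,"wy":0,"wz":0,"x":0,"y":0,"z":-0.01,"gripper":-0.5},{"wx":0,"wy":0,"wz":0,"x":0,"y":0,"z":-0.03,"gripper":-0.5},{"wx":0,"wy":0,"wz":0,"x":0,"y":0,"z":-0.04,"gripper":-0.5},{"wx":0,"wy":0,"wz":0,"x":0.03,"y":0,"z":-0.04,"gripper":-0.5},{"wx":0,"wy":0,"wz":0,"x":0.04,"y":0.01,"z":-0.03,"gripper":-0.5},{"wx":0,"wy":0,"wz":0,"x":0.05,"y":0.02,"z":0,"gripper":-0.5},{"wx":0,"wy":0,"wz":0,"x":0.05,"y":0.02,"z":0,"gripper":-0.5},{"wx":0,"wy":0,"wz":0,"x":0.05,"y":0.02,"z":0,"gripper":-0.5},{"wx":0,"wy":0,"wz":0,"x":0,"y":0,"z":0,"gripper":-0.5}]'
python3 - <<'E'
from h import *
for n in("scene","top"): cv2.imwrite(f"pics/{n}8.png",r.grab_frame(n)[:,:,::-1])
a=cv2.imread("pics/scene8.png")[210:330,200:360];b=cv2.imread("pics/top8.png")[170:280,295:440]
cv2.imwrite("pics/s8c.png",cv2.resize(a,None,fx=5,fy=5,interpolation=2));cv2.imwrite("pics/t8c.png",cv2.resize(b,None,fx=5,fy=5,interpolation=2))
E
```

```text
t: 18.08
eef_pos: [0.4068, -0.0285, 0.1783]
eef_rot: [180.0, -0.0, 167.6]
wrist_force: [0.4, -0.9, 0.4]
grip_width: 0.0696
```

View pics/s8c.png

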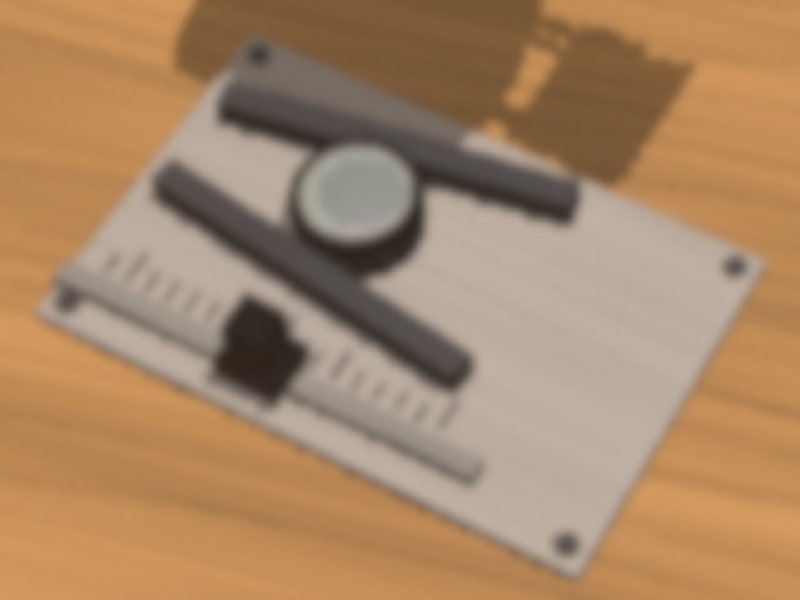

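View pics/t8c.png

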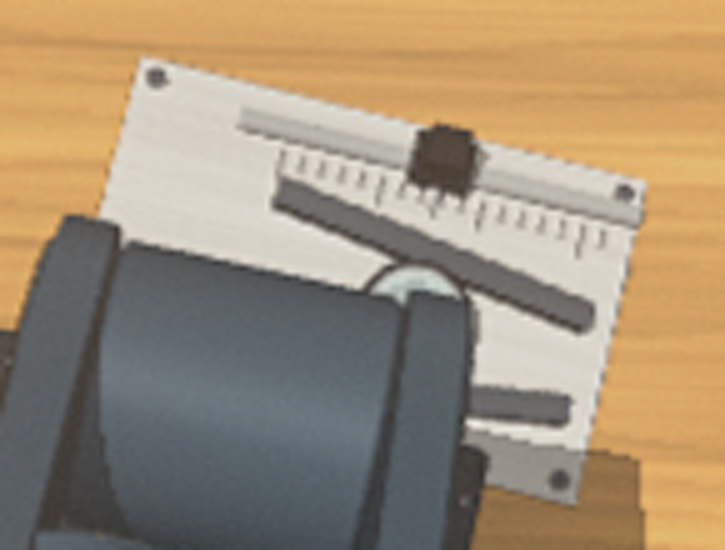

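View pics/scene8.png

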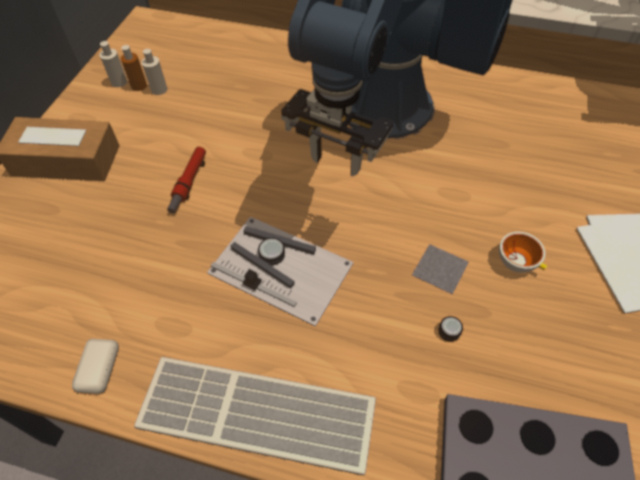

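Run:
```python
from h import *
P=lambda x,y:((x+.5)/5-.5+200,(y+.5)/5-.5+210)
a=np.radians(-102.5);R=np.array([[np.cos(a),-np.sin(a)],[np.sin(a),np.cos(a)]]);o=(.5478,-.0511)
print("lens",R.T@(ray("scene",*P(359,194),.030)[:2]-o),"grip top",R.T@(ray("scene",*P(258,319),.048)[:2]-o))
print(R.T@(ray("top",295+(443+.5)/5-.5,170+(145+.5)/5-.5,.048)[:2]-(.5474,-.0542)))
r.sign_off()
```

```text
lens [ 0.07792327 -0.00065521] grip top [0.07420069 0.07837677]
[0.0713383  0.08009437]
the job is handed in; nothing more can be done
```

The big (56 mm) lens from the pad is wedged in the rim gauge, and the cursor is level with it to within about 0–7 mm. I've handed the job in; it reports no verdict. It took about 18 s of the 58 s allowed.

- **Lens:** I set it down flat at gauge x ≈ -30 mm and pushed it along the slot. The force began to rise (2.5 N) about 1 mm before I stopped at about 8 N along the slot. In the last scene picture it lies flat between the fences at x ≈ 78 mm, y ≈ -1 mm, matching the expected wedge point. The finger contact during the push suggested about 81 mm, which is still inside the allowed 63–90 mm.
- **Cursor:** I pinched the grip, dragged it 54 mm and let go. My estimates of its final position disagree a little: 78 mm from the arm's travel, 74 mm from the scene camera and 71 mm from the top camera. All are within 15 mm of the lens centre, whichever lens reading you take.
- **Everything else:** In the last scene picture the small lens, the eye model and the red instrument look unmoved. The arm was clear of the gauge and touching nothing.

One early move command was refused because every row needs all its keys, so nothing moved then.

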